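# Stroke the depositor and open the sanitiser

### The job

Clean-down of the filling depositor: pull its sprung hand lever all the way down to its stop, then ease it slowly back up to rest without letting it fly up. Then open the sanitiser bottle in its holder: push its safety cap down, keep it pushed while twisting it anticlockwise until it is free, and lift it off. Finish still holding the cap level in the gripper, about 7 cm straight above the open neck, and leave everything else on the bench where it stands.

Things in the scene. Friction and masses are not known exactly. Their poses are not given: they have to be found in the camera images.
- depositor: Hand-lever filling depositor, steel, fixed, 390 mm long, 150 mm wide, with a funnel hopper (144 mm across, rim 297 mm up). Origin on the bench, on its centre line, near below the lever's end; x points from the lever's end back to the machine, z up. The lever's pivot is at x = 150, y = 0, z = 170 mm in this frame; only the lever lies at x below 115 mm.
- knob (a point): Centre of the black 30 mm ball on the end of the lever (a 12 mm rod). It runs on an arc of 150 mm radius about the pivot, in the vertical plane of the machine's x axis: at rest the rod rises 0.6 rad above level from pivot to ball (ball 255 mm above the bench), at the stop it points 0.4 rad below level (ball 112 mm up). It can be pinched from above, a finger either side of that plane.
- lever (a joint): Lever angle, rad: 0 at rest (up), growing as the ball is pulled down, 1.0 at the lower stop. A spring brings it back: the ball pushes up with about 2.5 N at rest, 7 N at the stop, and a damper resists. Let go from low down it flies up at more than 2 rad/s, which is too fast; let go in the last 0.15 rad it rises gently.
- bottle: White sanitiser bottle, 94 mm in diameter, paper label, in a steel holder (130 mm square foot plate, thin posts, a ring 68 mm up) screwed to the bench: it neither moves nor turns. Origin at the centre of the foot plate's underside, on the bottle's axis, z up. The shoulder slopes in from 94 mm across at 115 mm height to 36 mm at 149 mm; the seated cap spans heights 170 to 204 mm.
- neck_top (a point): Centre of the top of the bottle's neck (28 mm in diameter), 192 mm above the bench.
- cap_center (a point): Centre (half-way up, on the axis) of the round ribbed grey safety cap, 53 mm in diameter over the ribs, 34 mm tall, 25 to 50 g; seated, this centre is 187 mm above the bench. Push it down 5.5 to 7 mm (7 is the stop), keep it down and turn it anticlockwise seen from above by 48 to 80 degrees, best 63 (stop at about 84), then lift straight up. Clockwise is blocked. Any grasp yaw will do.
- spring_disc (a joint): Travel of the sprung disc in the neck that holds the cap up, m: 0 with the cap seated, 0.007 with the cap pushed to its stop, -0.003 when the cap is off. It pushes up with 4 N at 0 and 9.6 N at 0.007.
- rolling_pin: Wooden rolling pin, 60 mm in diameter, 420 mm long with its handles; leave it alone. Origin on the bench below its middle, y along it.
- oil_bottle: Slim green glass oil bottle, 56 mm in diameter, 170 mm tall; leave it alone. Origin under its centre.
- bowl: Steel bowl, 150 mm across, 65 mm tall; leave it alone. Origin under its centre.
- spice_jar: Small jar, 48 mm in diameter, 90 mm tall; leave it alone. Origin under its centre.
- cutter: Steel ring cutter, 60 mm in diameter, 35 mm tall; leave it alone. Origin under its centre.
- mug: White mug, 76 mm in diameter, 85 mm tall; leave it alone. Origin under its centre.

How it is judged:
On the way, in this order (a step that is already met when the one before it is completed fails the run):
1. the lever is pulled down to its stop (value of joint lever above 0.92 rad), for 0.1 s.
2. the lever is back up at rest, the cap still seated (value of joint lever below 0.06 rad and z of cap_center in the frame of neck_top below 0.003 m), for 0.2 s.
3. the cap is pushed down against its spring (value of joint spring_disc above 0.0042 m), for 0.1 s.
4. the cap is free and lifted off the neck (z of cap_center in the frame of neck_top above 0.03 m), for 0.1 s.
At the end, for the whole second after the job is handed in: The cap is held still between the fingers, touching neither bottle nor depositor, its centre 45 to 130 mm above the top of the neck and within 30 mm of the bottle's axis, level within 0.3 rad; the lever is at rest (below 0.06 rad) (z of cap_center in the frame of neck_top between 0.045 and 0.13 m and horizontal distance between cap_center and neck_top below 0.03 m and angle between cap_center's own z axis and vertical below 0.3 rad and contact force between cap and the fingers above 1 N and contact force between cap and bottle below 0.2 N and contact force between cap and depositor below 0.2 N and linear speed of cap below 0.03 m/s and value of joint lever below 0.06 rad); the arm keeps its last pose, push and grip.
It fails at once if the lever flies up (faster than 1.6 rad/s) (velocity of joint lever below -1.6 rad/s).
It fails at once if a bystander is moved more than 25 mm or tipped over (distance of any of rolling_pin, oil_bottle, bowl, spice_jar, cutter, mug from where it was at the start of the episode above 0.025 m or angle between any of oil_bottle, bowl, spice_jar, cutter, mug's own z axis and vertical above 0.5 rad).
It also fails if it takes over 61 s, if anything falls off the work surface, if the arm or the gripper's body presses on something with over 40 N, if the wrist force passes 120 N, or if a joint passes its speed limit or range.

### The arm

A 6-joint arm with a two-finger parallel gripper is mounted at the origin on the work surface. World frame = base frame: x ahead of the robot, y to its left, z up, the work surface at z = 0. Lengths are in m, angles in rad, forces in N, time in s.
With the tool pointing down it reaches from about 0.4 to 0.825 m from the base axis. Payload 7 kg.
Tool frame: the origin (TCP) lies between the finger pads; the fingertips stand 14 mm ahead of it and the grasp point (between the pads) lies 5 mm behind it (arm.tip_reach is the distance from the TCP to the fingertips, in m); z points along the fingers, y is the direction in which the jaws open and shut (so a half turn about z gives the same grasp; the last joint's range is limited). The gripper opens to 85 mm and grips with 20 to 120 N. Pads are 22 mm wide; open, the fingers measure 114 mm over their backs; the gripper's body (76 mm by 85 mm) begins 54 mm behind the grasp point. The pads swing forward as they close: fully open they stand 13 mm farther back than shut.
Start: joints at [1.465, 0.359, 0.012, 0, -1.224, -0.288], TCP at [0.259, 0.623, 0.245] pointing down, gripper open.
Joint ranges: [-3.07, 3.07], [-1.43, 2.12], [-1.02, 1.25], [-3.03, 1.67], [-3.05, -0], [-3.03, 3.03]. Speed limits (rad/s): [2.39, 2.39, 3.01, 3.14, 3.14, 3.14].

### API

Orientations are given as a unit quaternion [x, y, z, w].
In Python, from rig import arm gives the robot as it stands.
- The arm moves only by the shell command python3 -m pendant 'ROWS' [FORCE]. ROWS is JSON, a list of rows, each a list of 7 numbers: the gripper command: -1 is fully open, 1 is shut, values between are in proportion, then the shift along the world's x, y, z in mm, then the turn, a rotation vector about the world's x, y, z in rad. A call has 1 to 12 rows; each row shifts and turns the commanded pose from where the row before left it; what a row does not reach is not made up. A row lasts 1/8 s, in which the tool goes at most 62.5 mm and 10.7 degrees, less where a joint would pass 70% of its speed; a pose out of reach is approached as far as the arm can. A call with a gripper value outside its range is refused whole. The fingers move at their own pace and stop on an object; FORCE is the grip in N (left out, the last holds). Time passes only in rows, so rows that do not move let the fingers close. It gives the time, the measured TCP pose, the force and the opening at its end, in the units of the state.
- arm.state(): the state, without advancing time (a new reading comes with each control period).
- arm.snapshot(name): name is "side" or "top" or "wrist"; returns a dict with "img" (480x640x3 uint8, blue, green, red), "fx", "fy", "cx", "cy" (pixels), "R" (3x3) and "t" (3): a world point X has camera coordinates R X + t. Camera axes: x right, y down, z forward; pixel columns grow to the right and rows downward; lengths in m; the calibration is good to about 2 mm. A picture is of the moment at which its call begins. There is no depth.
- arm.job_done(): hands the job in, once; it reports no verdict.
The state is a dict: "time_s": time; "joint_positions": joint angles; "joint_vel": joint speeds; "effort": joint torques, N m; "tcp_pos": TCP position; "tcp_rot": TCP orientation; "wrist_force": force on the tool from outside, world axes, zero at the start; "wrist_torque": the same for the moment, N m; "width": finger opening in m.
Only numpy, scipy, OpenCV 4.12 (cv2) and the standard library are available. Lean on these libraries where they do the work, as an engineer would, in place of code of your own. Each camera call takes 0.05 s, during which the arm holds its last target. There are 200 camera calls.

## Working session

There is one attempt and no reset: what is moved stays moved. The work goes in short steps, Python scripts to look and compute and a shell command to move; the robot and the scene stay as the last step left them, time stands still between calls to the robot, and variables do not carry over. Pictures are saved under pics/ and viewed, about 8 in all and at most 12, crops included, and the job is handed in when it is done.

```bash
mkdir -p pics; cat > h.py <<'E'
from rig import arm
import cv2, numpy as np
def snap(n,f):
    s=arm.snapshot(n); cv2.imwrite(f'pics/{f}.png',s['img']); np.savez(f'pics/{f}.npz',**s); return s
def ray(s,u,v):
    R=np.array(s['R']);t=np.array(s['t']);c=-R.T@t
    d=R.T@np.array([(u-s['cx'])/s['fx'],(v-s['cy'])/s['fy'],1.]);return c,d/np.linalg.norm(d)
def onz(s,u,v,z):
    c,d=ray(s,u,v);return c+d*(z-c[2])/d[2]
def tri(*L):
    A=np.zeros((3,3));b=np.zeros(3)
    for s,u,v in L:
        c,d=ray(s,u,v);P=np.eye(3)-np.outer(d,d);A+=P;b+=P@c
    return np.linalg.solve(A,b)
def proj(s,X):
    p=np.array(s['R'])@X+np.array(s['t']);return s['fx']*p[0]/p[2]+s['cx'],s['fy']*p[1]/p[2]+s['cy']
E
python3 - <<'E'
from h import *
for n in ('top','side'):
    s=snap(n,n+'0');print(n,-np.array(s['R']).T@s['t'])
print(arm.state())
E
```

```text
top [ 0.36749187 -0.00991353  1.44638791]
side [-0.04833747 -0.77492818  1.11219105]
{'time_s': 0.1, 'joint_positions': array([ 1.46511571e+00,  3.59340700e-01,  1.11607808e-02, -3.22514357e-04,
       -1.22409785e+00, -2.88086551e-01]), 'joint_vel': array([ 0.00053654, -0.00098672,  0.00113412, -0.00015927,  0.00025675,
        0.00023802]), 'effort': array([-6.09961789e-04, -5.84768987e+01,  2.94105005e+01,  6.95432827e+00,
       -3.22952197e-03,  1.06300070e-05]), 'tcp_pos': array([0.25884707, 0.62295659, 0.24444287]), 'tcp_rot': array([ 9.80669932e-01, -1.95667865e-01, -8.35291437e-05,  7.51452295e-04]), 'wrist_force': array([-0.40630648, -0.12609577, -0.15601023]), 'wrist_torque': array([0.02395238, 0.02310759, 0.02083845]), 'width': 0.0853174521077217}
```

View pics/top0.png

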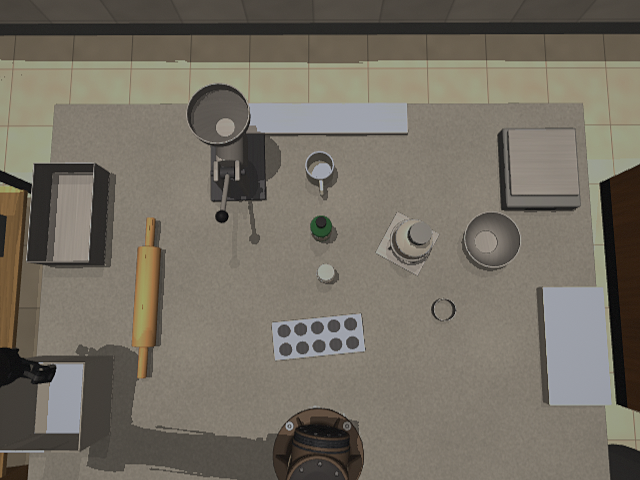

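View pics/side0.png

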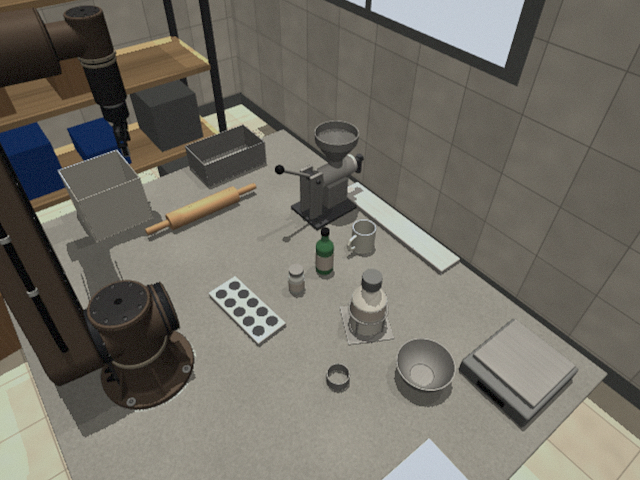

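Top view: lever ball at about (222,216), its rod running up to about (229,175), hopper (219,113), cap (419,232). Side view: ball (280,170), cap (372,281). Oil bottle and mug stand between them.

```bash
python3 - <<'E'
from h import *
T=dict(np.load('pics/top0.npz'));S=dict(np.load('pics/side0.npz'))
def blob(s,u,v,r,th):
    g=s['img'][v-r:v+r,u-r:u+r].max(2); m=(g<th).astype(np.uint8)
    n,l,st,c=cv2.connectedComponentsWithStats(m); k=1+np.argmax(st[1:,4]); print(st[k],c[k]+[u-r,v-r]); 
    m=(l==k).astype(np.uint8); d=cv2.distanceTransform(m,cv2.DIST_L2,5); p=np.argwhere(d>d.max()-.3).mean(0); print('dt',d.max(),p[::-1]+[u-r,v-r]); return p[::-1]+[u-r,v-r]
a=blob(T,222,216,12,40);b=blob(S,280,170,12,40)
k=tri((T,*a),(S,*b));print('knob',k,proj(T,k),proj(S,k))
c=tri((T,419,232),(S,372,281));print('cap',c)
print('hopper',onz(T,219,114,.297))
big=lambda s,u,v,r,f:cv2.resize(s['img'][v-r:v+r,u-r:u+r],None,fx=f,fy=f,interpolation=cv2.INTER_CUBIC)
cv2.imwrite('pics/crop.png',np.hstack([big(T,415,240,32,6),big(S,372,290,32,6)]))
cv2.imwrite('pics/crop2.png',big(T,230,160,80,4))
E
```

```text
[  6   7  12  12 112] [221.5        216.13392857]
dt 3.1969 [223.3 216.8]
[ 7  7  9  9 58] [279.12068966 169.39655172]
dt 3.1969 [279.33333333 170.33333333]
knob [0.57802105 0.21399326 0.25187203] (np.float64(223.25426051014153), np.float64(216.8783328461882)) (np.float64(279.40035145868944), np.float64(170.32502308634304))
cap [ 0.55254473 -0.24209093  0.17921525]
hopper [0.80452234 0.22056359 0.297     ]
```

View pics/crop.png

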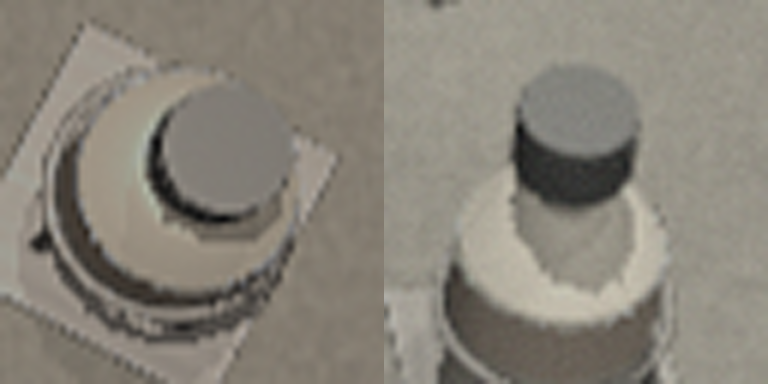

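View pics/crop2.png

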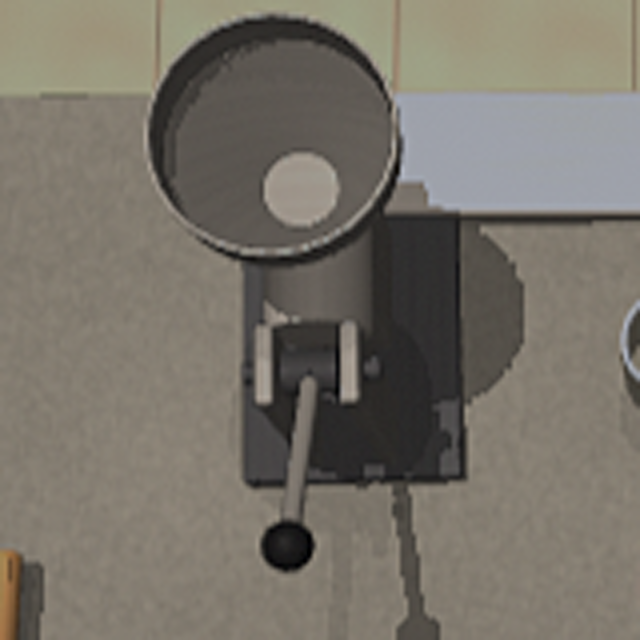

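Crops: cap face centre at top-view (421.2,232.7), side-view (372.7,276.5); ball at (222,216.2), rod root at (227.5,174.5); the machine's base is nearly square to the world axes.

```bash
python3 - <<'E'
from h import *
T=dict(np.load('pics/top0.npz'));S=dict(np.load('pics/side0.npz'))
print('cap',onz(T,421.2,232.7,.204),tri((T,421.2,232.7),(S,372.7,276.5)),onz(S,372.7,276.5,.204))
k=onz(T,222,216.2,.255);p=onz(T,227.5,174.5,.17);print('knob',k,onz(S,279.3,169.6,.255),tri((T,222,216.2),(S,279.3,169.6)));print('pivot',p, p-k,np.linalg.norm((p-k)[:2]))
h=onz(T,218.5,114,.297);print(np.arctan2(*(p-k)[1::-1]),np.arctan2(*(h-k)[1::-1]))
q=[onz(T,150+x/4,80+y/4,.01) for x,y in ((462,478),(459,215),(247,478),(245,285))]
print(q,[np.arctan2(*(q[i+1]-q[i])[1::-1]) for i in(0,2)])
for n,u,v,z in(('mug',319,167,.085),('oil',321,222,.17),('jar',327,268,.09)):print(n,onz(T,u,v,z))
E
```

```text
cap [ 0.54752181 -0.24284595  0.204     ] [ 0.54879194 -0.24397846  0.20105523] [ 0.54781426 -0.24610516  0.204     ]
knob [0.57903612 0.21628572 0.255     ] [0.57757812 0.21361861 0.255     ] [0.57954976 0.21679062 0.25226104]
pivot [0.69791014 0.22137735 0.17      ] [ 0.11887402  0.00509162 -0.085     ] 0.11898301686855112
0.042805913254455485 0.02395043668660365
[array([0.66867643, 0.14456357, 0.01      ]), array([0.85569389, 0.14895166, 0.01      ]), array([0.66909815, 0.29203465, 0.01      ]), array([0.80576142, 0.29702449, 0.01      ])] [np.float64(0.02345925925998501), np.float64(0.03649571030107326)]
mug [ 0.73933614 -0.00263996  0.085     ]
oil [ 0.57923296 -0.00769849  0.17      ]
jar [ 0.47403645 -0.02253713  0.09      ]
```

```bash
python3 -m pendant '[[-1,0,0,50,0,0,0],[-1,0,0,50,0,0,0],[-1,32,-40,0,0,0,0.042],[-1,32,-40,0,0,0,0.042],[-1,32,-40,0,0,0,0.042],[-1,32,-40,0,0,0,0.042],[-1,32,-40,0,0,0,0.042],[-1,32,-40,0,0,0,0.042],[-1,32,-40,0,0,0,0.042],[-1,32,-40,0,0,0,0.042],[-1,32,-40,0,0,0,0.042],[-1,0,0,0,0,0,0.042]]' 40; python3 - <<'E'
from h import *
s=snap('wrist','w1');print(arm.state()['tcp_pos'],arm.state()['tcp_rot']); print(proj(s,np.array([.579,.216,.255])))
E
```

```text
time_s: 1.6
tcp_pos: [0.5485, 0.2605, 0.3446]
tcp_rot: [1.0, 0.012, -0.0, 0.001]
wrist_force: [-0.9, 0.4, -0.9]
width: 0.0855
[0.54780439 0.26150745 0.3445884 ] [ 9.99912140e-01  1.32397665e-02 -5.28179350e-04  3.77987627e-04]
(np.float64(392.1207808394076), np.float64(206.91771618905335))
```

View pics/w1.png

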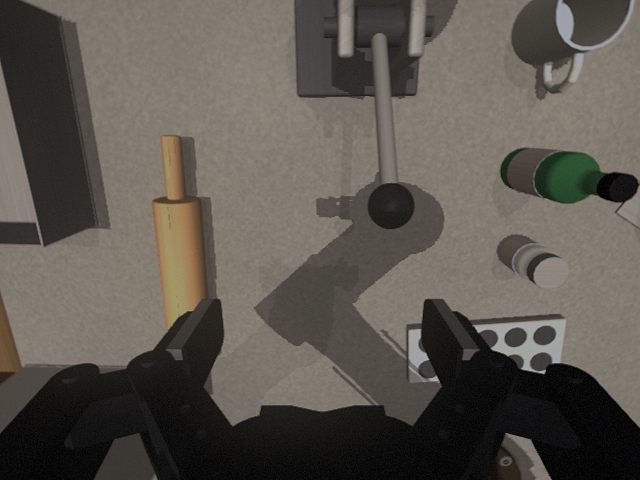

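Wrist view: ball at (391,206), predicted (392,207), so the estimate holds. Going over it, then down and close.

```bash
python3 -m pendant '[[-1,31,-45,0,0,0,0],[-1,0,0,-40,0,0,0],[-1,0,0,-35,0,0,0],[-1,0,0,-20,0,0,0],[-1,0,0,0,0,0,0],[1,0,0,0,0,0,0],[1,0,0,0,0,0,0],[1,0,0,0,0,0,0],[1,0,0,0,0,0,0],[1,0,0,0,0,0,0],[1,0,0,0,0,0,0],[1,0,0,0,0,0,0]]' 60
```

```text
time_s: 3.15
tcp_pos: [0.5779, 0.2164, 0.2514]
tcp_rot: [1.0, 0.013, 0.0, 0.001]
wrist_force: [-1.2, -7.2, 4.7]
width: 0.0272
```

```bash
python3 -m pendant '[[1,-4,0,-6.4,0,0,0],[1,-3.8,0,-6.4,0,0,0],[1,-3.4,0,-6.7,0,0,0],[1,-3.2,0,-6.8,0,0,0],[1,-2.7,0,-7,0,0,0],[1,-2.4,0,-7.1,0,0,0],[1,-2,0,-7.2,0,0,0],[1,-1.7,0,-7.3,0,0,0],[1,-1.3,0,-7.4,0,0,0],[1,-1,0,-7.4,0,0,0]]'
```

```text
time_s: 4.4
tcp_pos: [0.5526, 0.2158, 0.1818]
tcp_rot: [1.0, 0.013, 0.0, 0.002]
wrist_force: [-1.5, -11.5, 7.9]
width: 0.027
```

```bash
python3 -m pendant '[[1,-0.7,0,-15,0,0,0],[1,0.7,0,-15,0,0,0],[1,2.3,0,-14.8,0,0,0],[1,3.7,0,-14.5,0,0,0],[1,4,0,-10,0,0,0],[1,0,0,-3,0,0,0],[1,0,0,0,0,0,0]]'; python3 - <<'E'
from h import *
snap('side','s2');snap('wrist','w2')
a=cv2.imread('pics/s2.png')[100:260,200:440];b=cv2.imread('pics/w2.png')
cv2.imwrite('pics/c2.png',np.hstack([cv2.resize(a,(420,280)),cv2.resize(b,(373,280))]))
E
```

```text
time_s: 5.28
tcp_pos: [0.5653, 0.2162, 0.1108]
tcp_rot: [1.0, 0.013, 0.002, 0.001]
wrist_force: [6.0, -13.9, 10.6]
width: 0.0271
```

View pics/c2.png

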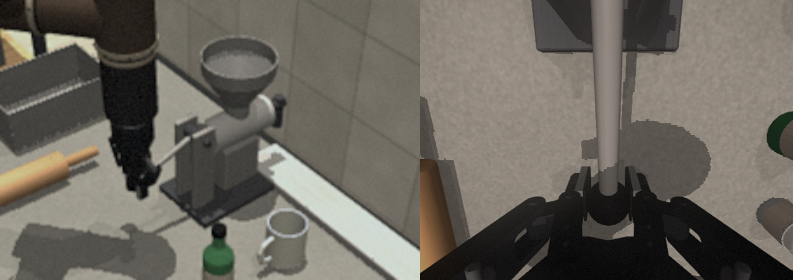

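The ball is between the pads, the rod now sloping down to it. A few more mm to be certain of the stop.

```bash
python3 -m pendant '[[1,0,0,-3,0,0,0],[1,0,0,-2,0,0,0],[1,0,0,0,0,0,0],[1,0,0,0,0,0,0]]'
```

```text
time_s: 5.88
tcp_pos: [0.5667, 0.2163, 0.107]
tcp_rot: [1.0, 0.013, 0.004, 0.001]
wrist_force: [10.0, -16.8, 13.6]
width: 0.0271
```

At the stop (reaction rises). Easing back up along the arc at 0.4 rad/s.

```bash
python3 -m pendant '[[1,-1,0,5,0,0,0],[1,-2.6,0,7,0,0,0],[1,-2.4,0,7.1,0,0,0],[1,-2,0,7.2,0,0,0],[1,-1.7,0,7.3,0,0,0],[1,-1.3,0,7.4,0,0,0],[1,-1,0,7.4,0,0,0],[1,-0.5,0,7.5,0,0,0],[1,-0.2,0,7.5,0,0,0],[1,0.2,0,7.5,0,0,0],[1,0.5,0,7.5,0,0,0]]'
python3 -m pendant '[[1,1,0,7.4,0,0,0],[1,1.3,0,7.4,0,0,0],[1,1.7,0,7.3,0,0,0],[1,2,0,7.2,0,0,0],[1,2.4,0,7.1,0,0,0],[1,2.7,0,7,0,0,0],[1,3.2,0,6.8,0,0,0],[1,3.4,0,6.7,0,0,0],[1,3.8,0,6.4,0,0,0],[1,4,0,6.4,0,0,0],[1,0,0,0,0,0,0]]'
```

```text
time_s: 7.25
tcp_pos: [0.5494, 0.2155, 0.182]
tcp_rot: [1.0, 0.013, -0.001, 0.002]
wrist_force: [-11.7, -9.8, 6.4]
width: 0.0271
time_s: 8.62
tcp_pos: [0.571, 0.2162, 0.247]
tcp_rot: [1.0, 0.012, -0.006, 0.002]
wrist_force: [-10.3, -3.7, -11.1]
width: 0.0272
```

Force reversal along the tangent says it's at the upper stop. Relax slightly, open, and check by side view.

```bash
python3 -m pendant '[[1,-2,0,-2,0,0,0],[1,0,0,0,0,0,0],[0,0,0,0,0,0,0],[-0.5,0,0,0,0,0,0],[-1,0,0,0,0,0,0],[-1,0,0,0,0,0,0],[-1,0,0,0,0,0,0],[-1,0,0,0,0,0,0]]'
python3 -m pendant '[[-1,0,0,40,0,0,0],[-1,0,0,50,0,0,0],[-1,0,0,20,0,0,0],[-1,0,-20,0,0,0,0],[-1,0,-50,0,0,0,0],[-1,0,-50,0,0,0,0],[-1,0,-50,0,0,0,0],[-1,0,-50,0,0,0,0],[-1,0,-50,0,0,0,0],[-1,0,-50,0,0,0,0],[-1,0,-50,0,0,0,0],[-1,0,0,0,0,0,0]]'
python3 - <<'E'
from h import *
S=dict(np.load('pics/side0.npz'));s=snap('side','s3')
f=lambda s:cv2.resize(s['img'][130:230,240:370],(390,300),interpolation=2)
cv2.imwrite('pics/c3.png',np.hstack([f(S),f(s)]));w=snap('wrist','w3');print(arm.state()['tcp_rot'],proj(w,np.array([.548,-.244,.204])))
E
```

```text
time_s: 9.62
tcp_pos: [0.574, 0.2183, 0.2494]
tcp_rot: [1.0, 0.013, 0.0, -0.0]
wrist_force: [-0.7, 0.8, -0.2]
width: 0.0857
time_s: 11.12
tcp_pos: [0.5727, -0.1552, 0.3579]
tcp_rot: [1.0, 0.011, -0.001, 0.0]
wrist_force: [-0.4, 0.2, -0.9]
width: 0.0852
[ 9.99926664e-01  1.20795999e-02 -8.56564064e-04 -1.24163034e-04] (np.float64(424.80255323976195), np.float64(254.0425960832361))
```

View pics/c3.png

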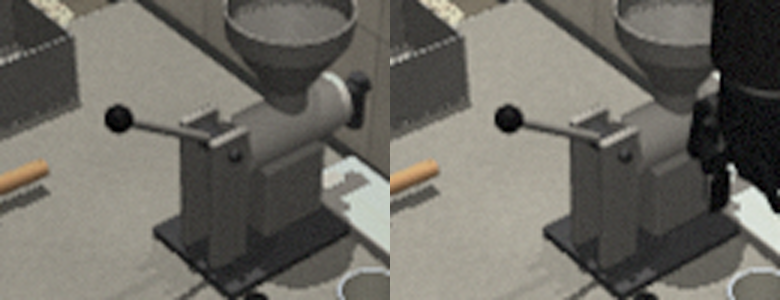

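View pics/w3.png

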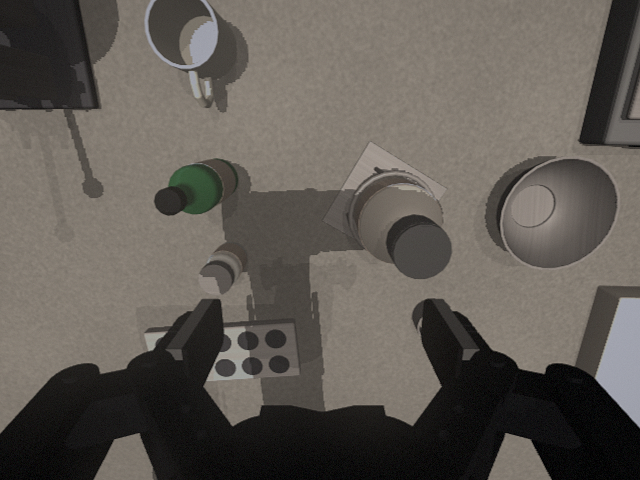

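Lever is back at its original position. In the wrist view the cap face is centred at about (420,247) versus predicted (425,254).

```bash
python3 - <<'E'
from h import *
w=dict(np.load('pics/w3.npz'));T=dict(np.load('pics/top0.npz'));S=dict(np.load('pics/side0.npz'))
m=cv2.inRange(w['img'],(50,50,50),(85,85,85))[200:290,370:470]
m=cv2.morphologyEx(m,cv2.MORPH_OPEN,np.ones((9,9)))
n,l,st,c=cv2.connectedComponentsWithStats(m);k=1+np.argmax(st[1:,4]);print(st[k],c[k]+[370,200])
p=onz(w,420,247,.204);print(p,onz(w,*(c[k]+[370,200]),.204),tri((w,420,247),(T,421.2,232.7),(S,372.7,276.5)))
st=arm.state();print(st['tcp_pos'],(p-st['tcp_pos'])*1000,st['joint_positions'])
E
```

```text
[  24   24   57   55 2495] [421.99118236 251.16272545]
[ 0.55443145 -0.23907917  0.204     ] [ 0.55062352 -0.24123849  0.204     ] [ 0.55072457 -0.24271922  0.19708612]
[ 0.5731845  -0.15273085  0.35827648] [ -18.7530452   -86.34831163 -154.27647761] [ 6.86264952e-02  1.74201437e-01  1.46537547e-02 -3.49089098e-04
 -1.41294501e+00  1.52638480e+00]
```

```bash
python3 -m pendant '[[-1,-12,-30,0,0,0,-0.15],[-1,-12,-30,0,0,0,-0.15],[-1,0,-30,0,0,0,-0.15],[-1,0,0,0,0,0,-0.15],[-1,0,0,-40,0,0,0],[-1,0,0,-40,0,0,0],[-1,0,0,-40,0,0,0],[-1,0,0,-30,0,0,0],[-1,0,0,-28,0,0,0],[-1,0,0,0,0,0,0],[-1,0,0,0,0,0,0]]'
```

```text
time_s: 12.6
tcp_pos: [0.5507, -0.2413, 0.1825]
tcp_rot: [0.959, -0.282, 0.001, 0.0]
wrist_force: [-0.2, 0.0, 0.8]
width: 0.0854
```

```bash
python3 -m pendant '[[-1,-1,-1,-1,0,0,0],[1,0,0,0,0,0,0],[1,0,0,0,0,0,0],[1,0,0,0,0,0,0],[1,0,0,0,0,0,0],[1,0,0,0,0,0,0],[1,0,0,0,0,0,0]]' 25; python3 - <<'E'
from h import *
w=snap('wrist','w4');s=snap('side','s4');print(arm.state()['wrist_torque'])
cv2.imwrite('pics/c4.png',np.hstack([cv2.resize(w['img'],(400,300)),cv2.resize(s['img'][220:340,310:470],(400,300))]))
E
```

```text
time_s: 13.48
tcp_pos: [0.5492, -0.2428, 0.1806]
tcp_rot: [0.959, -0.283, 0.0, 0.0]
wrist_force: [-0.1, 0.6, 4.1]
width: 0.0515
[ 0.23200509  0.15789163 -0.0327733 ]
```

View pics/c4.png

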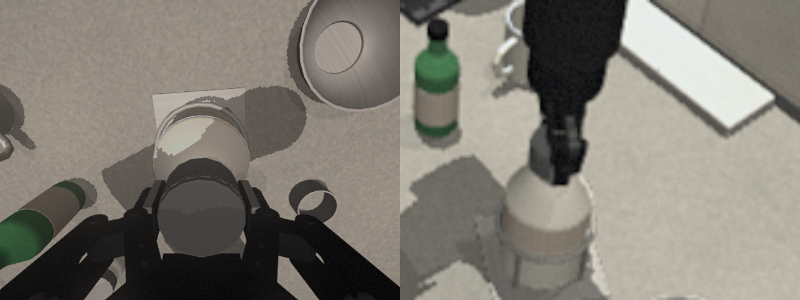

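Wrist view: the cap (about (202,215) of the left half) sits centred between the pads. Raise grip and push.

```bash
python3 -m pendant '[[1,0,0,0,0,0,0],[1,0,0,0,0,0,0],[1,0,0,-2,0,0,0],[1,0,0,-2,0,0,0],[1,0,0,-2,0,0,0],[1,0,0,-1,0,0,0],[1,0,0,0,0,0,0],[1,0,0,0,0,0,0]]' 70
```

```text
time_s: 14.58
tcp_pos: [0.5492, -0.2428, 0.1743]
tcp_rot: [0.959, -0.283, 0.0, 0.0]
wrist_force: [-3.2, 2.8, 10.9]
width: 0.0511
```

```bash
python3 -m pendant '[[1,0,0,-1.5,0,0,0],[1,0,0,0,0,0,0],[1,0,0,0,0,0,0]]'
```

```text
time_s: 14.95
tcp_pos: [0.5492, -0.2428, 0.1743]
tcp_rot: [0.959, -0.283, 0.001, 0.0]
wrist_force: [-5.8, 4.8, 19.7]
width: 0.051
```

Force jumps with no travel: at the bottom stop. Twist 63° anticlockwise.

```bash
python3 -m pendant '[[1,0,0,0,0,0,0.1],[1,0,0,0,0,0,0.1],[1,0,0,0,0,0,0.1],[1,0,0,0,0,0,0.1],[1,0,0,0,0,0,0.1],[1,0,0,0,0,0,0.1],[1,0,0,0,0,0,0.1],[1,0,0,0,0,0,0.1],[1,0,0,0,0,0,0.1],[1,0,0,0,0,0,0.1],[1,0,0,0,0,0,0.1],[1,0,0,0,0,0,0]]'; python3 -c "
from rig import arm;s=arm.state();print(s['wrist_torque'],s['joint_positions'])"
```

```text
time_s: 16.45
tcp_pos: [0.5508, -0.2428, 0.1743]
tcp_rot: [0.965, 0.261, 0.002, 0.001]
wrist_force: [-0.1, 4.0, 16.2]
width: 0.0508
[1.33753863 0.30333105 0.10452655] [-9.04142746e-02  2.91741310e-01 -2.56258339e-01  9.79508897e-04
 -1.01821545e+00  2.18941237e+00]
```

```bash
python3 -m pendant '[[1,0,0,3,0,0,0],[1,0,0,4,0,0,0],[1,0,0,4,0,0,0],[1,0,0,4,0,0,0],[1,0,0,5,0,0,0],[1,0,0,0,0,0,0]]'
```

```text
time_s: 17.2
tcp_pos: [0.5488, -0.2427, 0.1919]
tcp_rot: [0.966, 0.26, -0.0, -0.0]
wrist_force: [-0.6, 1.1, -0.6]
width: 0.0507
```

No pull-back: free. Lift to about 70 mm above the neck and check.

```bash
python3 -m pendant '[[1,0,0,15,0,0,0],[1,0,0,15,0,0,0],[1,0,0,15,0,0,0],[1,0,0,12,0,0,0],[1,0,0,6,0,0,0],[1,0,0,0,0,0,0],[1,0,0,0,0,0,0],[1,0,0,0,0,0,0],[1,0,0,0,0,0,0]]'; python3 - <<'E'
from h import *
s=snap('side','s5');w=snap('wrist','w5')
f=lambda s,y0,y1,x0,x1:cv2.resize(s['img'][y0:y1,x0:x1],(390,300),interpolation=2)
cv2.imwrite('pics/c5.png',np.hstack([f(s,130,390,220,558),f(w,0,480,0,640)]))
print(arm.state()['joint_vel'],arm.state()['wrist_force'])
E
```

```text
time_s: 18.32
tcp_pos: [0.5489, -0.2427, 0.2545]
tcp_rot: [0.966, 0.26, -0.0, -0.0]
wrist_force: [0.8, -0.1, -0.2]
width: 0.0514
[-0.00045647 -0.0006768   0.00034692  0.00173495  0.00085687  0.00190507] [-0.57763013 -0.06027057 -0.32167336]
```

View pics/c5.png

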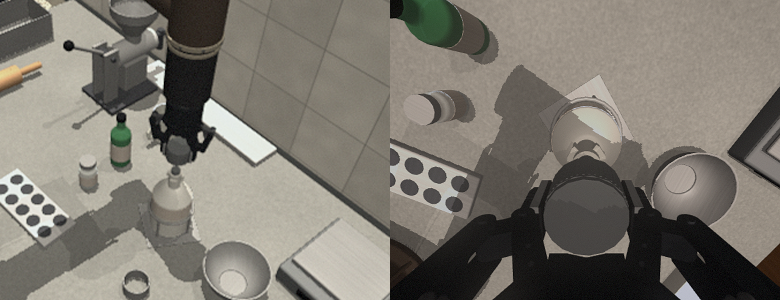

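The side view shows the cap in the gripper at about (177,150), with the bare neck below it at (176,172). The lever is up, and the bystanders stand where they were. Handing in.

```bash
python3 -c "
from rig import arm;print(arm.job_done())"
```

```text
the job is handed in; nothing more can be done
None
```

I pulled the lever to its stop, eased it back to rest, took the cap off the sanitiser bottle and handed the job in at about 18.4 s of the 61 s. The rig gave no verdict.

- **Lever:** I pulled it down until the force rose with little further travel, about 144 mm below the start. I brought it back at a commanded 0.4 rad/s or so. Before I released it, the force reversed at the upper stop. Side pictures before and after show the lever in the same place. The TCP was about 4 mm low and 7 mm short in x at the top, so I take it that the ball shifted a little in the pads. The lever angle itself cannot be read, so I judged it from forces and pictures.
- **Cap:** I pushed it down about 6 mm until the force jumped to 20 N with no more travel. I then turned it 63° anticlockwise while it was still pressed, and it lifted with no pull-back.
- **Final checks:**
  - The cap is held at 51 mm finger opening with a 70 N grip setting, the tool vertical and the arm still.
  - The cap centre is about 69 mm above the neck by TCP travel; a slip of about 1 mm during the push is possible.
  - The last pictures show the bare neck below the cap, the lever up, and no sign that any bystander they show had moved. I did not measure that, and the mug is mostly hidden behind the arm.

No check failed. The camera estimates of the cap's position differed by 3 to 5 mm. I used a middle value, and the closing forces and the wrist picture showed it centred.

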